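# Anchor a hydraulic cylinder's rod eye with its pin

### The job

Anchor the hydraulic cylinder on its bench stand, ready for stripping: draw its rod out until the rod eye lines up with the holes of the two anchor lugs, then take the anchor pin that suits them (the slim one that is long enough to pass through both lugs) from the rack and thread it, from the rack's side, through lug, eye and lug until its collar sits against the lug, and let go. Leave the other two pins in the rack and leave the other things on the bench where they stand.

Things in the scene. Friction and masses are not known exactly. Their poses are not given: they have to be found in the camera images.
- stand: Fixed bench stand of the cylinder. Origin on the bench directly below the middle of the lug holes; x runs along the cylinder, y along the lug holes, z up. Grey base plate 12 mm thick, x from -60 to +340 mm, y from -75 to +75 mm. The axes of the lug holes (along y) and of the cylinder (along x) both lie 105 mm above the bench. The pin goes in towards +y; the rack is on the -y side.
- lug_near (a point): Fixed: centre of the hole mouth in the outer face of the upright anchor lug on the rack's side, 105 mm above the bench; axes as the stand. Lugs: steel, 14 mm thick (stand y from -39 to -25 mm, this one, and from +25 to +39 mm), 60 mm wide (x from -30 to +30 mm), tops 133 mm above the bench, each with a hole of 25.5 mm diameter. The pin's collar sits here when home.
- gland (a point): Fixed: centre of the cylinder's front face, where the rod comes out, 130 mm to +x of the lug holes, 105 mm above the bench. Behind it (+x) gland nut 64 mm in diameter, 30 mm long, barrel 60 mm over its straps, 156 mm long, oil ports with caps up to 155 mm above the bench from 37 mm behind this point, two wooden saddles.
- rod (a joint): How far the rod stands from the lined-up place, m: 0 when the hole of the rod eye is in line with the lug holes, negative when the rod is too far in (it starts 18 to 45 mm too far in). Grows as the rod is drawn out, the eye moving towards -x of the stand. Slides by hand against about 4 N, stays where it is left; stops at -60 and +20 mm.
- rod_eye (a point): Centre of the hole of the rod eye, 105 mm above the bench; axes as the stand, moves with the rod. Round eye 56 mm in diameter, 40 mm wide (5 mm to spare to each lug), hole 25.5 mm in diameter along y. A collar 36 mm in diameter reaches to 38 mm from this point; from there to the gland the bare chromed rod, 25 mm in diameter, runs along +x at the same height and can be gripped from above.
- pin_grip (a point): The right anchor pin: middle of its grip, on its axis, about 52 mm above the bench in the rack. Rigid, about 0.45 kg, lies level along its own y axis: black round grip 28 mm in diameter, 58 mm long (-29 to +29 mm along y from here), collar 38 mm in diameter (+29 to +37 mm), steel shank 22 mm in diameter from +37 mm, its last 14 mm tapering to a 10 mm nose, tip at +157 mm (shank 120 mm long).
- pin_shoulder (a point): The same pin: point on its axis in the face of the collar that comes to bear on the lug, 37 mm ahead of the middle of the grip; y towards the nose.
- pin_tip (a point): The same pin: the tip of its nose, on its axis.
- rack: Fixed pin rack: plate 250 x 100 mm with three pairs of angle-iron V rests 80 mm apart along its x, 56 mm high; origin on the bench. The pins lie along its y, noses to +y, grips overhanging freely on the -y side, the middle of the grips 55 mm to -y of the origin. Which pin lies in which place varies.
- stub_pin_grip (a point): Wrong pin, too short: as the right one but its shank is only 70 mm long. Middle of its grip.
- fat_pin_grip (a point): Wrong pin, too thick: shank 30 mm in diameter and 120 mm long, grip 32 mm and collar 46 mm in diameter, axis 57 mm above the bench. Middle of its grip.
- pin: The right pin as a whole: origin on its axis in the bearing face of the collar, y towards the nose.
- gear_motor: Bystander, gear motor: grey round housing on an 82 mm square flange, standing on its flange with the shaft up, 132 mm high. Origin at the centre of its underside.
- valve_block: Bystander, valve block: aluminium block 95 x 62 x 48 mm with two black coils on top, 102 mm high. Origin at the centre of its underside.
- spray_can: Bystander, spray can: 54 mm diameter, 145 mm high, standing; it stands close beside the path of the pin. Origin at the centre of its underside.
- grease_tin: Bystander, closed tin, 76 mm diameter, 75 mm high; it too stands close beside the path of the pin. Origin at the centre of its underside.
- gland_ring: Bystander, thick steel ring lying flat, 76 mm outside, 44 mm inside diameter, 32 mm high. Origin at the centre of its underside.
- spanner: Bystander, open-ended spanner lying flat, 170 mm long, 8 mm thick. Origin at the centre of its underside.
Mind the look-alikes: they are no part of the job. What is shaped like the pin but purple is not meant.

How it is judged:
By the outcome, as a careful person would: the job done as asked, in the order asked, and still so for the second after the job is handed in, with the robot touching nothing.
It also fails if it takes over 58 s, if anything falls off the work surface, if the arm or the gripper's body presses on something with over 40 N, if the wrist force passes 120 N, or if a joint passes its speed limit or range.

### The arm

A 6-joint arm with a two-finger parallel gripper is mounted at the origin on the work surface. World frame = base frame: x ahead of the robot, y to its left, z up, the work surface at z = 0. Lengths are in m, angles in rad, forces in N, time in s.
With the tool pointing down it reaches from about 0.3 to 0.875 m from the base axis. Payload 6.4 kg.
Tool frame: the origin (TCP) lies on the centre line of the jaws, within the pads' length; the fingertips stand 11 mm ahead of it and the grasp point (between the pads) lies 8 mm behind it; x points along the fingers, y is the direction in which the jaws open and shut, and the axes are right-handed (so a half turn about x gives the same grasp; the last joint's range is limited). The gripper opens to 85 mm and grips with 20 to 120 N. Pads are 22 mm wide; open, the fingers measure 114 mm over their backs; the gripper's body (76 mm by 85 mm) begins 54 mm behind the grasp point. The pads swing forward as they close: fully open they stand 13 mm farther back than shut.
Start: joints at [-1.444, 0.181, 1.607, -0, 1.354, -0.206], TCP at [0.188, -0.543, 0.242] pointing down, gripper open.
Joint ranges: [-2.99, 2.99], [-0.89, 2.07], [0.3, 2.58], [-1.14, 4.28], [0, 2.63], [-3.12, 3.12]. Speed limits (rad/s): [2.57, 2.57, 3.01, 3.14, 3.14, 3.14].

### API

Orientations are given as a unit quaternion [w, x, y, z].
In Python, from bench import ctrl, camera, hand_in gives the robot as it stands. The module is installed in compiled form; this text tells all that it offers.
- The arm moves only by the tool drive_tool, never from a script. Its argument "increments" is a list of rows, each a list of 7 numbers: the shift along the tool's x, y, z in m, then the turn, a rotation vector about the tool's x, y, z in degrees, then the gripper's target within -1 to 1 (fully open at 1, half-way at 0, shut at -1). In form: [[dx, dy, dz, rx, ry, rz, claw], ...]. A call has 1 to 10 rows; each row shifts and turns the commanded pose from where the row before left it, along the tool's axes as they then stand; what a row does not reach is not made up. A row lasts 1/8 s, in which the tool goes at most 62.5 mm and 10.7 degrees, less where a joint would pass 70% of its speed; a pose out of reach is approached as far as the arm can. A call is refused whole if a number of a shift passes 0.0625 or a number of a turn 10.7, either way. A call with a gripper value outside its range is refused whole. The fingers move at their own pace and stop on an object; the grip force is fixed at half the most. Time passes only in rows, so rows that do not move let the fingers close. It gives the time, the measured TCP pose, the force and the opening at its end, in the units of the state.
- ctrl.get_obs(): the state, without advancing time (a new reading comes with each control period).
- camera(name): name is "side" or "top"; returns a dict with "img" (480x640x3 uint8, red, green, blue), "depth" (480x640 float32, m along the optical axis (not along the pixel's ray), 0 where there is no reading), "fx", "fy", "cx", "cy" (pixels), "world_from_camera" (4x4, takes a point from camera to world coordinates). Camera axes: x right, y down, z forward; pixel columns grow to the right and rows downward; lengths in m; the calibration is good to about 2 mm. A picture is of the moment at which its call begins.
- hand_in(): hands the job in, once; it reports no verdict.
The state is a dict: "time_s": time; "q": joint angles; "dq": joint speeds; "joint_efforts": joint torques, N m; "eef_pos": TCP position; "eef_rot": TCP orientation; "wrist_force": force on the tool from outside, world axes, zero at the start; "torque": the same for the moment, N m; "opening": opening from 0.0 (shut) to 1.0 (fully open).
Only numpy, scipy, OpenCV 4.12 (cv2) and the standard library are available. Lean on these libraries where they do the work, as an engineer would, in place of code of your own. Each camera call takes 0.05 s, during which the arm holds its last target.

## Working session

There is one attempt and no reset: what is moved stays moved. The work goes in short steps, Python scripts to look and compute and a tool call to move; the robot and the scene stay as the last step left them, time stands still between calls to the robot, and variables do not carry over. Pictures are saved under pics/ and viewed, and the job is handed in when it is done.

Besides the shell and the picture viewer there is one more tool, called as a command line: name --pt "numbers of a row" for each row, then --argument value for the rest. drive_tool: Moves the arm, as the interface text tells. Its arguments: {"type":"object","properties":{"increments":{"type":"array","items":{"type":"array","items":{"type":"number"}}}},"required":["increments"]}

```bash
mkdir -p pics; cat > h.py <<'E'
import numpy as np, cv2
from bench import ctrl, camera, hand_in
def snap(n,tag):
    c=camera(n); np.savez(f'{tag}.npz',**c); cv2.imwrite(f'pics/{tag}.png',c['img'][:,:,::-1]); return c
def pts(c):
    d=c['depth']; v,u=np.mgrid[0:480,0:640]
    P=np.stack([(u-c['cx'])/c['fx']*d,(v-c['cy'])/c['fy']*d,d],-1)
    T=c['world_from_camera']; return P@T[:3,:3].T+T[:3,3]
def ray(c,u,v,z):
    T=np.array(c['world_from_camera']); r=T[:3,:3]@np.array([(u-c['cx'])/c['fx'],(v-c['cy'])/c['fy'],1]); o=T[:3,3]
    return o+r*(z-o[2])/r[2]
E
python3 - <<'E'
from h import *
for n in('side','top'):
    c=snap(n,n+'0'); print(n,c['fx'],c['cx'],c['cy'],np.round(c['world_from_camera'],3).tolist())
o=ctrl.get_obs(); print(o)
E
```

```text
side 545.3313440503259 322.2726706920413 229.53948099137733 [[0.969, -0.149, 0.197, 0.196], [-0.246, -0.589, 0.77, -1.179], [0.001, -0.794, -0.607, 0.971], [0.0, 0.0, 0.0, 1.0]]
top 502.14735000899975 313.36353858547636 242.86275195154593 [[-0.028, -0.997, 0.068, 0.391], [-1.0, 0.029, 0.004, -0.048], [-0.006, -0.068, -0.998, 1.505], [0.0, 0.0, 0.0, 1.0]]
{'time_s': 0.1, 'q': array([-1.44430075e+00,  1.81464123e-01,  1.60789391e+00, -2.87069252e-05,
        1.35381405e+00, -2.06301047e-01]), 'dq': array([-0.0004888 , -0.0029555 , -0.002742  ,  0.00053008,  0.00046579,
       -0.00052169]), 'joint_efforts': array([ 1.94046734e-04, -4.45881736e+01, -3.52236128e+01, -3.14826138e-04,
        4.26128317e-03,  9.39328146e-06]), 'eef_pos': array([ 0.18779132, -0.54296395,  0.24148253]), 'eef_rot': array([ 0.11656292,  0.69735181,  0.11767964, -0.69732707]), 'wrist_force': array([ 0.1933076 ,  0.66667783, -0.34223213]), 'torque': array([-0.05482128,  0.00075369,  0.01518118]), 'opening': 1.0009469673224254}
```

View pics/side0.png

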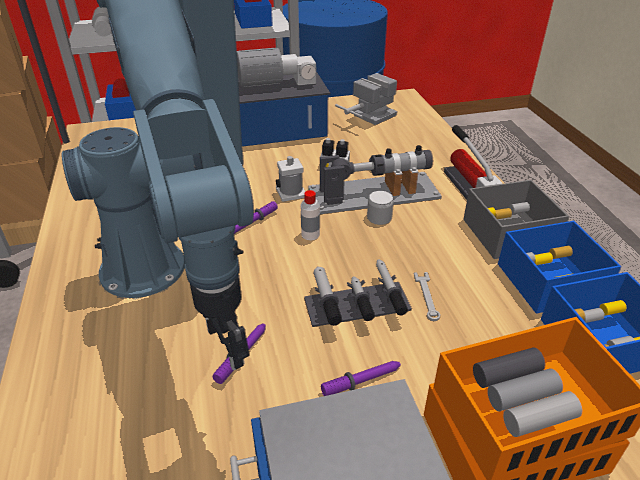

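View pics/top0.png

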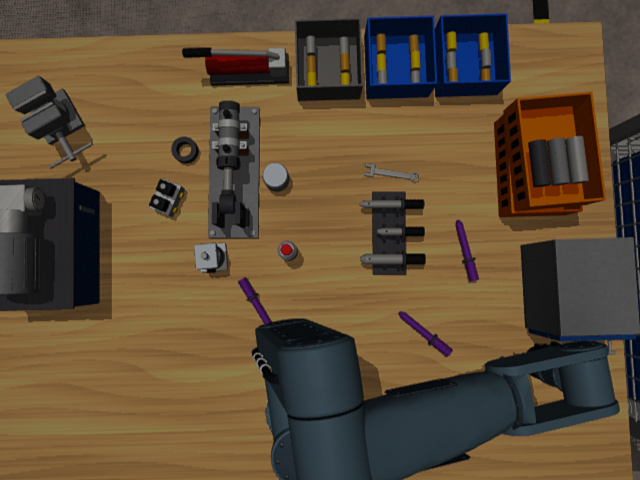

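```bash
python3 - <<'E'
from h import *
a=cv2.imread('pics/side0.png'); t=cv2.imread('pics/top0.png')
x=cv2.resize(a[250:335,295:420],None,fx=5,fy=5,interpolation=2)[:,:625]
cv2.imwrite('pics/c1.png',x)
cv2.imwrite('pics/c2.png',cv2.resize(t[180:285,350:450],None,fx=5,fy=5,interpolation=2))
cv2.imwrite('pics/c3.png',cv2.resize(a[130:240,270:450],None,fx=4,fy=4,interpolation=2))
cv2.imwrite('pics/c4.png',cv2.resize(t[90:280,180:320],None,fx=3,fy=3,interpolation=2))
P=pts(np.load('top0.npz'))
# rack pins: heights along columns
for v in (200,202,204,206,208,229,231,233,235,255,257,259,261,263):
    print(v,[ (u,*np.round(P[v,u]*1000).astype(int)) for u in (372,382,395,410,420)])
E
```

```text
200 [(372, np.int64(610), np.int64(-216), np.int64(59)), (382, np.int64(609), np.int64(-245), np.int64(57)), (395, np.int64(608), np.int64(-283), np.int64(54)), (410, np.int64(606), np.int64(-326), np.int64(60)), (420, np.int64(605), np.int64(-353), np.int64(65))]
202 [(372, np.int64(603), np.int64(-215), np.int64(61)), (382, np.int64(602), np.int64(-244), np.int64(64)), (395, np.int64(602), np.int64(-282), np.int64(61)), (410, np.int64(600), np.int64(-325), np.int64(64)), (420, np.int64(599), np.int64(-353), np.int64(66))]
204 [(372, np.int64(597), np.int64(-215), np.int64(62)), (382, np.int64(596), np.int64(-244), np.int64(64)), (395, np.int64(596), np.int64(-282), np.int64(62)), (410, np.int64(593), np.int64(-323), np.int64(71)), (420, np.int64(593), np.int64(-353), np.int64(64))]
206 [(372, np.int64(593), np.int64(-215), np.int64(56)), (382, np.int64(591), np.int64(-244), np.int64(59)), (395, np.int64(590), np.int64(-281), np.int64(62)), (410, np.int64(589), np.int64(-325), np.int64(58)), (420, np.int64(588), np.int64(-354), np.int64(59))]
208 [(372, np.int64(593), np.int64(-221)
[... 1903 characters left out ...]
np.int64(72)), (395, np.int64(436), np.int64(-273), np.int64(73)), (410, np.int64(435), np.int64(-317), np.int64(67)), (420, np.int64(434), np.int64(-344), np.int64(74))]
261 [(372, np.int64(432), np.int64(-208), np.int64(74)), (382, np.int64(432), np.int64(-237), np.int64(66)), (395, np.int64(431), np.int64(-274), np.int64(68)), (410, np.int64(429), np.int64(-316), np.int64(73)), (420, np.int64(429), np.int64(-345), np.int64(72))]
263 [(372, np.int64(427), np.int64(-209), np.int64(61)), (382, np.int64(426), np.int64(-238), np.int64(59)), (395, np.int64(425), np.int64(-275), np.int64(62)), (410, np.int64(424), np.int64(-317), np.int64(65)), (420, np.int64(423), np.int64(-345), np.int64(67))]
```

View pics/c1.png

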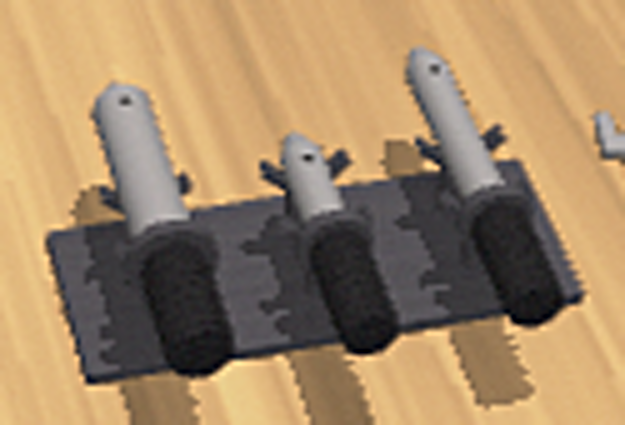

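View pics/c2.png

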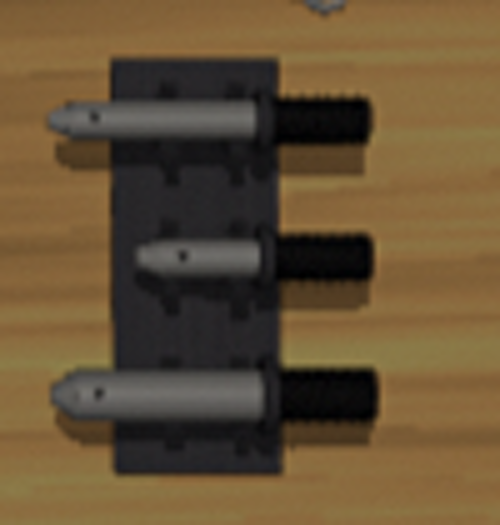

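View pics/c3.png

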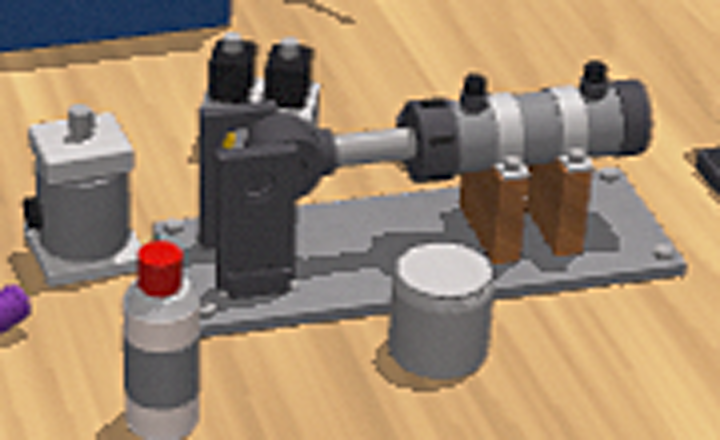

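View pics/c4.png

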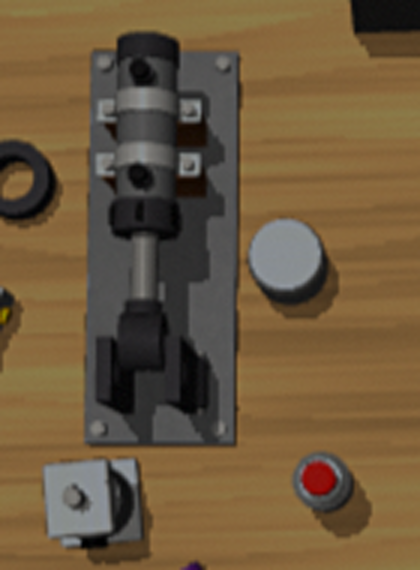

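```bash
python3 - <<'E'
from h import *
for n in('top0','side0'):
    c=np.load(n+'.npz'); P=pts(c); img=c['img'].astype(int)
    x,y,z=P[...,0],P[...,1],P[...,2]
    reg=(x>.35)&(x<1.0)&(y>-.1)&(y<.25)&(c['depth']>0)
    def box(m,lab):
        m=(m&reg).astype(np.uint8); k,l,s,ce=cv2.connectedComponentsWithStats(m)
        for i in range(1,k):
            if s[i,4]>15:
                q=P[l==i]; (ctr,wh,a)=cv2.minAreaRect((q[:,:2]*1000).astype(np.float32)); print(n,lab,s[i],'ctr',np.round(ctr,1),np.round(wh,1),round(a,2),'z',np.round(np.percentile(q[:,2],[5,50,95])*1000))
    sat=img.max(-1)-img.min(-1)
    grey=(sat<25)
    box((abs(z-.012)<.006)&grey,'plate')
    box((z>.12)&(z<.145),'z133')
    box((z>.065)&(z<.085),'z75')
    box((z>.145),'z>145')
E
```

```text
top0 plate [318  77  10   8  28] ctr [988.9 -83.5] [20.6 27.5] 0.65 z [ 7.  8. 11.]
top0 plate [221  79  22   6  44] ctr [992.4 193.9] [14.8 65.1] 0.11 z [ 7. 13. 17.]
top0 plate [244  78  38   7  83] ctr [991.8  99. ] [ 14.9 112.4] 0.63 z [ 7. 14. 17.]
top0 plate [300  78   7   7  26] ctr [991.3 -23.3] [18.9 18.5] 59.32 z [ 6.  9. 12.]
top0 plate [298  98  21   3  31] ctr [932.4 -38.1] [60.8  4. ] 89.28 z [ 7. 11. 17.]
top0 plate [214 107   5  16  64] ctr [891.9 242.6] [14.1 47.8] 88.11 z [ 8. 13. 17.]
top0 plate [ 216  107   44  131 2431] ctr [715.9 179.6] [125.9 398.8] 88.06 z [ 8. 13. 17.]
top0 plate [214 131   5  10  30] ctr [828.1 243.4] [28.5 12.4] 1.28 z [ 8. 13. 17.]
top0 plate [214 150  10  53 265] ctr [703.3 236.5] [ 26.3 158.5] 89.94 z [ 8. 13. 17.]
top0 plate [216 243  12  28 126] ctr [460.3 231.2] [33.5 80.7] 87.57 z [ 7. 14. 17.]
top0 z133 [ 216  100   23   73 1118] ctr [792.  187.4] [ 62.5 202.7] 86.25 z [122. 131. 140.]
top0 z133 [219 188  16  25 282] ctr [612.1 195.3] [40.9 67.4] 88.44 z [121. 129. 136.]
top0 z133 [212 202   6  22 131] ctr [576.8 228.1] [14.7 59.1] 
[... 2065 characters left out ...]
 [67. 75. 84.]
side0 z75 [324 181  21   9 112] ctr [574.2 158.7] [20.7 61.4] 79.54 z [66. 75. 84.]
side0 z75 [369 191  25  17 336] ctr [688.5  60.5] [69.9 72.3] 9.18 z [67. 76. 80.]
side0 z75 [478 194  12   7  51] ctr [983.5  -8.5] [10.7 31.9] 86.23 z [67. 77. 84.]
side0 z75 [467 198  16  23 104] ctr [931.2 -50.2] [97.5  7.1] 89.73 z [66. 75. 85.]
side0 z75 [301 213  19  11 113] ctr [465.5  17.3] [27.9 50.8] 75.03 z [66. 75. 82.]
side0 z>145 [416 145   6   7  32] ctr [849.  187.2] [27.1 15.7] 73.48 z [147. 154. 159.]
side0 z>145 [385 149   7   7  34] ctr [751.2 189. ] [18.5 20.5] 15.91 z [146. 153. 159.]
side0 z>145 [305 190  11   8  45] ctr [470.2  31. ] [32.9 27.2] 61.27 z [145. 147. 150.]
```

```bash
python3 - <<'E'
from h import *
from scipy.optimize import least_squares
c=np.load('top0.npz'); P=pts(c)
x,y,z=P[...,0],P[...,1],P[...,2]
for lab,lo,hi,h in(('right',.575,.62,.052),('stub',.49,.54,.052),('fat',.41,.465,.057)):
    m=(z>.035)&(x>lo)&(x<hi)&(y>-.40)&(y<-.17)
    vs,us=np.nonzero(m); rows=[]
    print(lab,'u',us.min(),us.max(), ray(c,us.min()-.5,vs[us==us.min()].mean(),h).round(4),ray(c,us.max()+.5,vs[us==us.max()].mean(),h).round(4))
    for u in range(us.min()+2,us.max()-1):
        v=vs[us==u]; w=ray(c,u,v.min()-.5,h)-ray(c,u,v.max()+.5,h)
        q=ray(c,u,(v.min()+v.max())/2,h); rows.append((q[0],q[1],w[0]))
    r=np.array(rows); p=np.polyfit(r[:,1],r[:,0],1); print(' x at y',p, np.polyval(p,-.34),'widths',(r[:,2]*1000).round(0).astype(int).tolist(), 'y',r[0,1].round(3),r[-1,1].round(3))
# eye circle fit
ex=np.array([.99945,-.0332]);ey=np.array([.0332,.99945]);o=np.array([.5758,.1961])
for n in('top0','side0'):
    c=np.load(n+'.npz');P=pts(c); d=P[...,:2]-o; sx=d@ex; sy=d@ey; z=P[...,2]
    m=(abs(sy)<.018)&(sx>-.03)&(sx<.13)&(z>.085)&(z<.145)
    b=[(int(k),int(round(1000*np.median(z[m&(abs(sx*1000-k)<2.5)]))),(m&(abs(sx*1000-k)<2.5)).sum()) for k in range(-20,125,5) if (m&(abs(sx*1000-k)<2.5)).any()]
    print(n,b)
    def f(p):
        k=m&(sx<p0+.015)&(z>.108); return np.hypot(sx[k]-p[0],z[k]-.105)-.028
    for p0 in (.02,.03,.04):
        print(p0,least_squares(f,[p0],loss='soft_l1',f_scale=.003).x)
E
```

```text
right u 360 424 [ 0.6015 -0.1798  0.052 ] [ 0.5974 -0.369   0.052 ]
 x at y [0.02826702 0.60635121] 0.5967404221798328 widths [18, 18, 23, 23, 23, 23, 23, 23, 23, 23, 23, 23, 23, 23, 23, 23, 23, 23, 23, 23, 44, 44, 44, 44, 23, 23, 23, 23, 23, 23, 23, 23, 23, 29, 44, 44, 47, 32, 29, 38, 38, 38, 29, 29, 29, 29, 29, 29, 29, 29, 29, 29, 29, 29, 29, 29, 29, 29, 29, 29, 29] y -0.187 -0.362
stub u 377 424 [ 0.5211 -0.2264  0.052 ] [ 0.5156 -0.3654  0.052 ]
 x at y [0.02084321 0.52481145] 0.5177247604071965 widths [15, 17, 20, 44, 44, 44, 44, 23, 23, 23, 23, 23, 23, 23, 23, 23, 23, 44, 44, 44, 44, 23, 38, 38, 38, 32, 29, 29, 29, 29, 29, 29, 29, 29, 29, 29, 29, 29, 29, 29, 29, 29, 29, 29] y -0.234 -0.358
fat u 360 425 [ 0.4411 -0.1738  0.057 ] [ 0.4357 -0.3638  0.057 ]
 x at y [0.02212284 0.44520978] 0.4376880156900459 widths [20, 23, 26, 29, 29, 29, 29, 29, 29, 29, 29, 29, 29, 29, 29, 32, 32, 32, 32, 32, 37, 46, 46, 46, 32, 32, 32, 32, 32, 32, 32, 32, 32, 32, 43, 43, 46, 46, 32, 37, 46, 46, 46, 35, 32, 32, 32, 32, 32, 32, 32, 32, 32, 32, 32, 32, 32, 32, 32, 32, 32, 32] y -0.181 -0.357
top0 [
[... 667 characters left out ...]
 [0.02996612]
side0 [(0, 112, np.int64(3)), (5, 121, np.int64(13)), (10, 126, np.int64(11)), (15, 130, np.int64(12)), (20, 134, np.int64(11)), (25, 135, np.int64(11)), (30, 135, np.int64(9)), (35, 134, np.int64(13)), (40, 121, np.int64(25)), (45, 118, np.int64(19)), (50, 106, np.int64(12)), (55, 120, np.int64(13)), (60, 119, np.int64(16)), (65, 116, np.int64(18)), (70, 114, np.int64(10)), (75, 113, np.int64(14)), (80, 113, np.int64(12)), (85, 114, np.int64(14)), (90, 116, np.int64(12)), (95, 110, np.int64(12)), (100, 114, np.int64(14)), (105, 112, np.int64(13)), (110, 114, np.int64(14)), (115, 114, np.int64(13)), (120, 112, np.int64(10))]
0.02 [0.02742516]
0.03 [0.02754531]
0.04 [0.02815145]
```

```bash
cat >> h.py <<'E'
from scipy.spatial.transform import Rotation as R
def cur():
    o=ctrl.get_obs(); w,x,y,z=o['eef_rot']; return o,np.array(o['eef_pos']),R.from_quat([x,y,z,w])
def plan(tp,yaz,n):
    """target TCP pos, azimuth(deg) of tool y, tool down: total tool shift per row in evolving frame (turn about x)"""
    o,p,r=cur(); a=np.radians(yaz); X=np.array([0,0,-1.]); Y=np.array([np.cos(a),np.sin(a),0]); Z=np.cross(X,Y)
    rt=R.from_matrix(np.c_[X,Y,Z]); dr=(r.inv()*rt).as_rotvec(degrees=True)
    print('axes now',r.as_matrix().round(3).tolist(),'pos',p.round(4),'q',np.round(o['q'],3))
    print('total rotvec',dr.round(2),'per row',(dr/n).round(2),'| tool shift now-frame',(r.inv().apply(np.array(tp)-p)).round(4),'| final-frame',rt.inv().apply(np.array(tp)-p).round(4))
E
python3 - <<'E'
from h import *
for a in(88.1,-91.9): plan([.6737,.1928,.242],a,9)
E
```

```text
axes now [[-0.0, 0.327, -0.945], [0.002, -0.945, -0.327], [-1.0, -0.002, -0.0]] pos [ 0.1878 -0.543   0.2415] q [-1.444  0.181  1.608 -0.     1.354 -0.206]
total rotvec [-1.5903e+02 -1.3000e-01 -0.0000e+00] per row [-1.767e+01 -1.000e-02 -0.000e+00] | tool shift now-frame [ 5.000e-04 -5.366e-01 -6.996e-01] | final-frame [-5.000e-04  7.515e-01  4.612e-01]
axes now [[-0.0, 0.327, -0.945], [0.002, -0.945, -0.327], [-1.0, -0.002, -0.0]] pos [ 0.1878 -0.543   0.2415] q [-1.444  0.181  1.608 -0.     1.354 -0.206]
total rotvec [20.97 -0.    0.09] per row [ 2.33 -0.    0.01] | tool shift now-frame [ 5.000e-04 -5.366e-01 -6.996e-01] | final-frame [-5.000e-04 -7.515e-01 -4.612e-01]
```

drive_tool --pt "0 0 0 10.5 0 0 1" --pt "0 0 0 10.5 0 0 1" --pt "0 -0.05 -0.03 0 0 0 1" --pt "0 -0.05 -0.03 0 0 0 1" --pt "0 -0.05 -0.03 0 0 0 1" --pt "0 -0.05 -0.03 0 0 0 1" --pt "0 -0.05 -0.03 0 0 0 1" --pt "0 -0.05 -0.03 0 0 0 1" --pt "0 -0.05 -0.03 0 0 0 1" --pt "0 -0.05 -0.03 0 0 0 1"

```text
time_s: 1.35
eef_pos: [0.4418, -0.1499, 0.2422]
eef_rot: [-0.012, 0.707, -0.012, -0.707]
wrist_force: [0.1, -1.3, 0.9]
opening: 1.002
```

drive_tool --pt "0 -0.05 -0.03 0 0 0 1" --pt "0 -0.05 -0.03 0 0 0 1" --pt "0 -0.05 -0.03 0 0 0 1" --pt "0 -0.05 -0.03 0 0 0 1" --pt "0 -0.05 -0.03 0 0 0 1" --pt "0 -0.05 -0.03 0 0 0 1" --pt "0 0 0 0 0 0 0.2" --pt "0 0 0 0 0 0 0.2"

```text
time_s: 2.35
eef_pos: [0.6306, 0.1419, 0.2414]
eef_rot: [0.011, -0.706, 0.012, 0.708]
wrist_force: [-0.2, -0.4, -0.6]
opening: 0.613
```

```bash
python3 - <<'E'
from h import *
plan([.6737,.1928,.097],-91.9,1)
snap('side','side1');snap('top','top1')
a=cv2.imread('pics/side1.png')[60:260,240:480]; b=cv2.imread('pics/top1.png')[80:280,180:420]
cv2.imwrite('pics/c5.png',np.hstack([cv2.resize(a,(400,333)),cv2.resize(b,(400,333))]))
E
```

```text
axes now [[-0.002, -0.033, -0.999], [-0.001, -0.999, 0.033], [-1.0, 0.001, 0.002]] pos [0.6306 0.1419 0.2414] q [ 0.038  0.339  1.414 -0.     1.39   1.642]
total rotvec [ 0.01  0.1  -0.03] per row [ 0.01  0.1  -0.03] | tool shift now-frame [ 0.1443 -0.0524 -0.0417] | final-frame [ 0.1444 -0.0523 -0.0414]
```

View pics/c5.png

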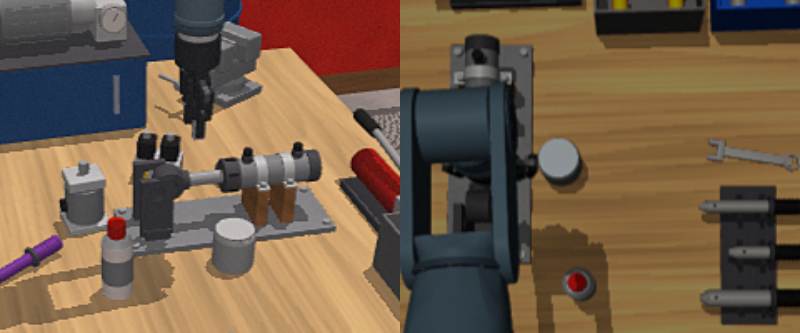

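drive_tool --pt "0 -0.026 -0.021 0 0 0 0.2" --pt "0 -0.0265 -0.0205 0 0 0 0.2" --pt "0.035 0 0 0 0 0 0.2" --pt "0.035 0 0 0 0 0 0.2" --pt "0.03 0 0 0 0 0 0.2" --pt "0.025 0 0 0 0 0 0.2" --pt "0.012 0 0 0 0 0 0.2" --pt "0.007 0 0 0 0 0 0.2" --pt "0 0 0 0 0 0 0.2"

```text
time_s: 3.58
eef_pos: [0.6747, 0.1927, 0.0988]
eef_rot: [-0.012, 0.707, -0.012, -0.707]
wrist_force: [0.3, -0.5, 1.0]
opening: 0.6
```

```bash
python3 - <<'E'
from h import *
plan([.6737,.1928,.097],-91.9,1)
snap('side','side2')
a=cv2.imread('pics/side2.png')[120:230,290:450]
cv2.imwrite('pics/c6.png',cv2.resize(a,None,fx=4,fy=4))
E
```

```text
axes now [[0.001, -0.034, -0.999], [0.0, -0.999, 0.034], [-1.0, -0.0, -0.001]] pos [0.6747 0.1927 0.0988] q [ 0.11   0.594  1.356 -0.     1.191  1.715]
total rotvec [-0.06 -0.03  0.  ] per row [-0.06 -0.03  0.  ] | tool shift now-frame [ 0.0018 -0.      0.001 ] | final-frame [ 0.0018 -0.      0.001 ]
```

View pics/c6.png

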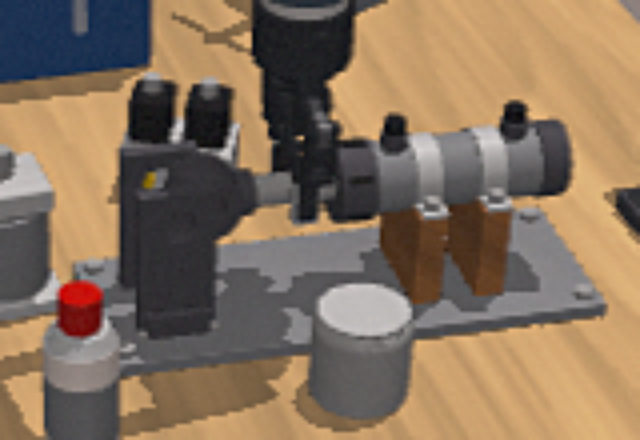

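drive_tool --pt "0 0 0 0 0 0 -1" --pt "0 0 0 0 0 0 -1" --pt "0 0 0 0 0 0 -1" --pt "0 0 0 0 0 0 -1" --pt "0 0 0.007 0 0 0 -1" --pt "0 0 0.007 0 0 0 -1" --pt "0 0 0.007 0 0 0 -1" --pt "0 0 0.006 0 0 0 -1" --pt "0 0 0 0 0 0 -1" --pt "0 0 0 0 0 0 -1"

```text
time_s: 4.88
eef_pos: [0.6486, 0.1948, 0.0997]
eef_rot: [-0.012, 0.708, -0.011, -0.706]
wrist_force: [1.0, 3.8, 5.5]
opening: 0.269
```

```bash
python3 - <<'E'
from h import *
c=snap('side','side3')
ex=np.array([.99945,-.0332]);ey=np.array([.0332,.99945]);o=np.array([.5758,.1961])
from scipy.optimize import least_squares
P=pts(c); d=P[...,:2]-o; sx=d@ex; sy=d@ey; z=P[...,2]
m=(abs(sy)<.018)&(sx>-.04)&(sx<.06)&(z>.085)&(z<.145)
k=m&(sx<.015)&(z>.108)
print(least_squares(lambda p:np.hypot(sx[k]-p[0],z[k]-.105)-.028,[0],loss='soft_l1',f_scale=.003).x,k.sum())
a=c['img'][120:230,290:450,::-1]
cv2.imwrite('pics/c7.png',cv2.resize(a,None,fx=5,fy=5,interpolation=2))
E
```

```text
[0.0008394] 81
```

View pics/c7.png

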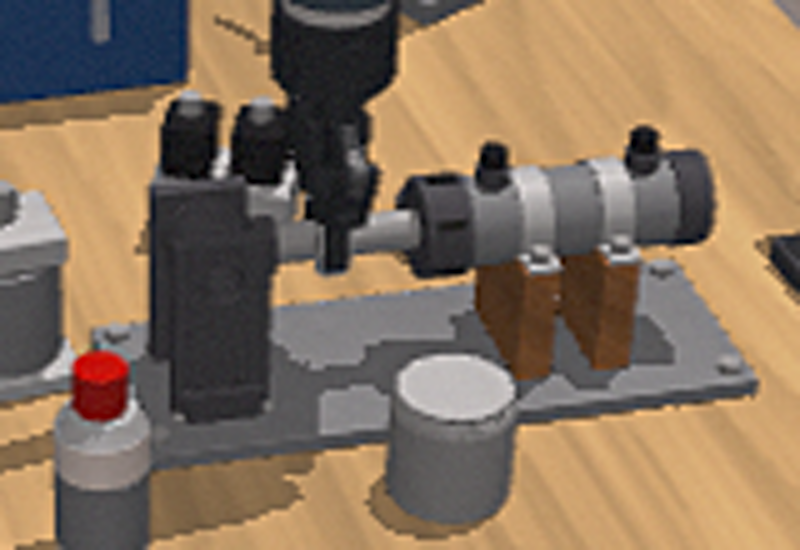

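drive_tool --pt "0 0 0.002 0 0 0 -1" --pt "0 0 0 0 0 0 -1" --pt "0 0 0 0 0 0 -1"

```text
time_s: 5.3
eef_pos: [0.6471, 0.1948, 0.0997]
eef_rot: [-0.012, 0.708, -0.011, -0.706]
wrist_force: [3.0, 4.9, 5.3]
opening: 0.272
```

drive_tool --pt "0 0 0 0 0 0 0.2" --pt "0 0 0 0 0 0 0.2" --pt "0 0 0 0 0 0 0.2" --pt "-0.03 0 0 0 0 0 0.2" --pt "-0.05 0 0 0 0 0 0.2" --pt "-0.05 0 0 0 0 0 0.2" --pt "-0.01 0.05 0 0 0 0 0.2" --pt "0 0.06 0 0 0 0 0.2" --pt "0 0.06 0 0 0 0 0.2" --pt "0 0.06 0 0 0 0 0.2"

```text
time_s: 6.55
eef_pos: [0.6372, -0.0377, 0.2382]
eef_rot: [0.012, -0.707, 0.012, 0.707]
wrist_force: [0.4, 0.1, 0.4]
opening: 0.604
```

```bash
python3 - <<'E'
from h import *
c=snap('side','side4');t=snap('top','top4')
a=c['img'][120:240,290:450,::-1];b=t['img'][90:290,180:380,::-1]
cv2.imwrite('pics/c8.png',np.hstack([cv2.resize(a,(480,360),interpolation=2),cv2.resize(b,(320,320),interpolation=2)[:320].copy() if 0 else cv2.resize(b,(320,360),interpolation=2)]))
E
```

```text
(no output)
```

View pics/c8.png

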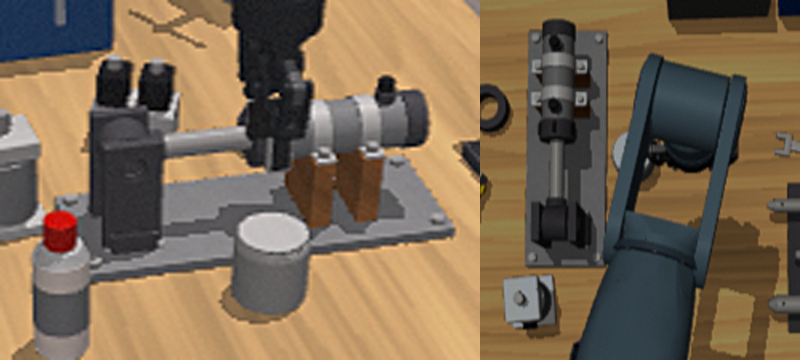

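```bash
python3 - <<'E'
from h import *
from scipy.optimize import least_squares
ex=np.array([.99945,-.0332]);ey=np.array([.0332,.99945]);o=np.array([.5758,.1961])
for n in('top','side'):
    cs=[dict(np.load(n+'4.npz'))]+[camera(n) for _ in range(5)]
    c=dict(cs[0]); c['depth']=np.median([k['depth'] for k in cs],0)
    np.savez(n+'5.npz',**c)
    P=pts(c); d=P[...,:2]-o; sx=d@ex; sy=d@ey; z=P[...,2]
    for lab,s0 in(('near',-.032),('far',.032)):
        m=(abs(sy-s0)<.007)&(abs(sx)<.05)&(abs(z-.133)<.007); q=sx[m]*1000
        print(n,lab,m.sum(),'mid med',np.round([q.mean(),(np.percentile(q,1)+np.percentile(q,99))/2,q.min(),q.max()],1),z[m].mean())
    m=(abs(sy)<.018)&(sx>-.04)&(sx<.05)&(z>.085)&(z<.145)
    for lab,k in(('front',m&(sx<0)&(z>.108)),('top',m&(abs(sx)<.022)&(z>.12))):
        print(n,lab,k.sum(),least_squares(lambda p:np.hypot(sx[k]-p[0],z[k]-.105-p[1])-.028,[0,0],loss='soft_l1',f_scale=.002).x*1000,least_squares(lambda p:np.hypot(sx[k]-p[0],z[k]-.105)-.028,[0],loss='soft_l1',f_scale=.002).x*1000)
    for a in range(-34,75,4):
        k=m&0|((abs(sy)<.015)&(abs(sx*1000-a)<2)&(z>.08)&(z<.145))
        k=k.astype(bool)
        if k.any(): print(a,round(1000*z[k].mean(),1),k.sum(),end=' | ')
    print()
E
```

```text
top near 128 mid med [  0.1   0.  -29.1  29.5] 0.13298232027272258
top far 123 mid med [  0.8  -0.1 -29.2  29.4] 0.13287660848984936
top front 130 [1.73021286 0.44571709] [1.30154408]
top top 203 [1.45324105 0.39527216] [1.37500317]
-26 110.4 15 | -22 121.6 13 | -18 124.9 19 | -14 128.5 22 | -10 131.1 11 | -6 132.2 22 | -2 132.9 11 | 2 133.8 22 | 6 133.1 11 | 10 131.9 11 | 14 130.3 22 | 18 128.1 11 | 22 124.3 11 | 26 121.5 17 | 30 119.2 16 | 34 121.4 14 | 38 120.4 16 | 42 114.8 10 | 46 115.3 13 | 50 115.2 14 | 54 114.3 10 | 58 116.6 15 | 62 114.5 12 | 66 116.6 12 | 70 115.0 14 | 74 114.1 10 | 
side near 91 mid med [ -1.7  -0.6 -30.1  29.7] 0.1327926300835248
side far 76 mid med [ -0.6  -0.1 -30.2  29.9] 0.1330257969203804
side front 61 [1.06737011 1.82626527] [-0.66697723]
side top 85 [0.8790987  1.77600212] [0.21507366]
-26 110.6 10 | -22 123.8 7 | -18 128.1 7 | -14 130.3 8 | -10 132.4 7 | -6 133.5 9 | -2 122.9 10 | 2 122.6 10 | 6 118.0 12 | 10 118.1 9 | 14 131.5 5 | 18 129.6 5 | 22 126.0 2 | 26 124.5 4 | 30 123.8 4 | 34 123.6 3 | 38 121.2 6 | 42 112.8 10 | 46 112.5 9 | 50 111.4 11 | 54 113.1 13 | 58 112.6 8 | 62 113.5 9 | 66 112.0 12 | 70 112.2 10 | 74 110.6 10 |
```

drive_tool --pt "0 0.06 0 0 0 0 0.2" --pt "0 0 0 -10 0 0 0.2" --pt "0 0 0 -10 0 0 0.2" --pt "0 0 0 -10 0 0 0.2" --pt "0 0 0 -10 0 0 0.2" --pt "0 0 0 -10 0 0 0.2" --pt "0 0 0 -10 0 0 0.2" --pt "0 0 0 -10 0 0 0.2" --pt "0 0 0 -10 0 0 0.2" --pt "0 0 0 -10.3 0 0 0.2"

```text
time_s: 8.4
eef_pos: [0.6358, -0.0952, 0.2383]
eef_rot: [0.495, 0.505, 0.495, -0.505]
wrist_force: [0.3, -0.5, 0.1]
opening: 0.601
```

```bash
python3 - <<'E'
from h import *
plan([.597,-.329,.044],-1.6,1)
E
```

```text
axes now [[0.0, 1.0, -0.022], [0.0, -0.022, -1.0], [-1.0, 0.0, -0.0]] pos [ 0.6358 -0.0952  0.2383] q [-0.333  0.332  1.429  0.     1.38  -0.311]
total rotvec [ 0.35 -0.   -0.  ] per row [ 0.35 -0.   -0.  ] | tool shift now-frame [ 0.1943 -0.0337  0.2346] | final-frame [ 0.1943 -0.0323  0.2348]
```

drive_tool --pt "0 -0.0065 0.047 0.3 0 0 0.2" --pt "0 -0.0065 0.047 0 0 0 0.2" --pt "0 -0.0065 0.047 0 0 0 0.2" --pt "0 -0.0065 0.047 0 0 0 0.2" --pt "0 -0.0065 0.047 0 0 0 0.2" --pt "0.05 0 0 0 0 0 0.2" --pt "0.05 0 0 0 0 0 0.2" --pt "0 0 0 0 0 0 0.2"

```text
time_s: 9.4
eef_pos: [0.5928, -0.3271, 0.1331]
eef_rot: [-0.488, -0.508, -0.495, 0.509]
wrist_force: [0.4, 0.5, 1.0]
opening: 0.598
```

```bash
python3 - <<'E'
from h import *
plan([.597,-.329,.044],-1.6,1)
c=snap('side','side6');t=snap('top','top6')
a=c['img'][200:350,270:450,::-1];b=t['img'][150:310,320:480,::-1]
cv2.imwrite('pics/c9.png',np.hstack([cv2.resize(a,(432,360),interpolation=2),cv2.resize(b,(360,360),interpolation=2)]))
E
```

```text
axes now [[-0.008, 0.999, -0.033], [0.006, -0.033, -0.999], [-1.0, -0.008, -0.006]] pos [ 0.5928 -0.3271  0.1331] q [-0.679  0.512  1.404 -0.     1.236 -0.646]
total rotvec [-0.31 -0.35  0.47] per row [-0.31 -0.35  0.47] | tool shift now-frame [0.089  0.005  0.0023] | final-frame [0.0891 0.0042 0.0018]
```

View pics/c9.png

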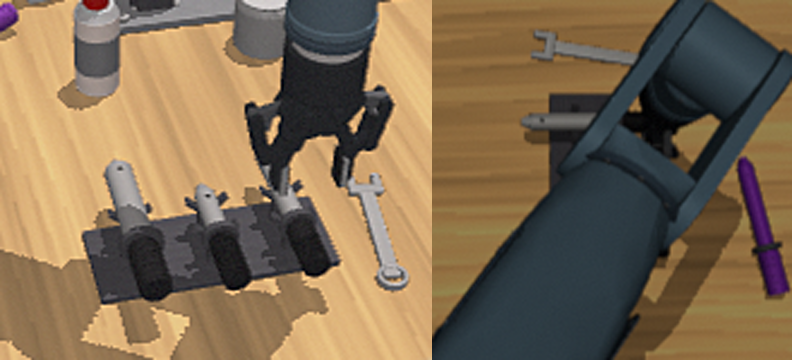

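drive_tool --pt "0.03 0.004 0.002 -0.3 0 0 0.2" --pt "0 0 0 0 0 0 0.2"

```text
time_s: 9.75
eef_pos: [0.5999, -0.3315, 0.1092]
eef_rot: [-0.493, -0.507, -0.493, 0.507]
wrist_force: [-0.3, -0.0, -0.9]
opening: 0.597
```

```bash
python3 - <<'E'
from h import *
plan([.597,-.329,.044],-1.6,1)
E
```

```text
axes now [[0.0, 1.0, -0.028], [-0.0, -0.028, -1.0], [-1.0, 0.0, 0.0]] pos [ 0.5999 -0.3315  0.1092] q [-0.678  0.55   1.401 -0.     1.191 -0.65 ]
total rotvec [ 0.    0.01 -0.01] per row [ 0.    0.01 -0.01] | tool shift now-frame [ 0.0652 -0.003  -0.0025] | final-frame [ 0.0652 -0.003  -0.0024]
```

drive_tool --pt "0.03 -0.003 -0.0025 0 0 0 0.2" --pt "0.02 0 0 0 0 0 0.2" --pt "0.01 0 0 0 0 0 0.2" --pt "0.005 0 0 0 0 0 0.2" --pt "0 0 0 0 0 0 0.2" --pt "0 0 0 0 0 0 0.2"

```text
time_s: 10.5
eef_pos: [0.597, -0.3296, 0.0442]
eef_rot: [0.493, 0.507, 0.492, -0.507]
wrist_force: [-0.4, 0.1, -0.1]
opening: 0.601
```

```bash
python3 - <<'E'
from h import *
plan([.597,-.329,.044],-1.6,1)
c=snap('side','side7');t=snap('top','top7')
a=c['img'][230:340,310:430,::-1]
cv2.imwrite('pics/c10.png',cv2.resize(a,None,fx=5,fy=5,interpolation=2))
E
```

```text
axes now [[0.001, 1.0, -0.029], [-0.001, -0.029, -1.0], [-1.0, 0.001, 0.001]] pos [ 0.597  -0.3296  0.0442] q [-0.678  0.626  1.432  0.     1.082 -0.65 ]
total rotvec [-0.03  0.05 -0.06] per row [-0.03  0.05 -0.06] | tool shift now-frame [ 0.0002 -0.0001 -0.0006] | final-frame [ 0.0002 -0.0001 -0.0006]
```

View pics/c10.png

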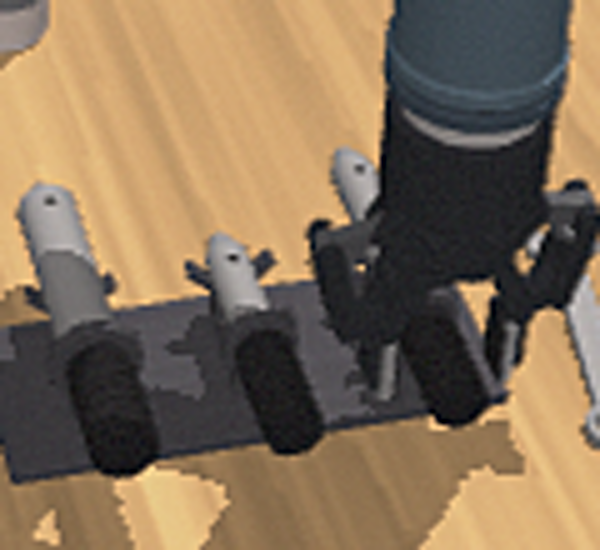

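drive_tool --pt "0 0 0 0 0 0 -1" --pt "0 0 0 0 0 0 -1" --pt "0 0 0 0 0 0 -1" --pt "0 0 0 0 0 0 -1" --pt "0 0 0 0 0 0 -1" --pt "-0.005 0 0 0 0 0 -1" --pt "-0.015 0 0 0 0 0 -1" --pt "-0.02 0 0 0 0 0 -1" --pt "-0.02 0 0 0 0 0 -1" --pt "0 0 0 0 0 0 -1"

```text
time_s: 11.85
eef_pos: [0.5984, -0.3304, 0.107]
eef_rot: [0.495, 0.507, 0.491, -0.507]
wrist_force: [0.6, -0.7, -4.2]
opening: 0.306
```

```bash
python3 - <<'E'
from h import *
plan([.5585,-.3236,.097],-1.9,1)
c=snap('side','side8');t=snap('top','top8')
a=c['img'][200:340,290:450,::-1];b=t['img'][150:310,320:480,::-1]
cv2.imwrite('pics/c11.png',np.hstack([cv2.resize(a,(412,360),interpolation=2),cv2.resize(b,(360,360),interpolation=2)]))
E
```

```text
axes now [[0.005, 1.0, -0.028], [-0.004, -0.028, -1.0], [-1.0, 0.005, 0.004]] pos [ 0.5984 -0.3304  0.107 ] q [-0.678  0.545  1.413  0.     1.178 -0.649]
total rotvec [ 0.27  0.21 -0.28] per row [ 0.27  0.21 -0.28] | tool shift now-frame [ 0.0098 -0.0401 -0.0057] | final-frame [ 0.01   -0.0401 -0.0055]
```

View pics/c11.png

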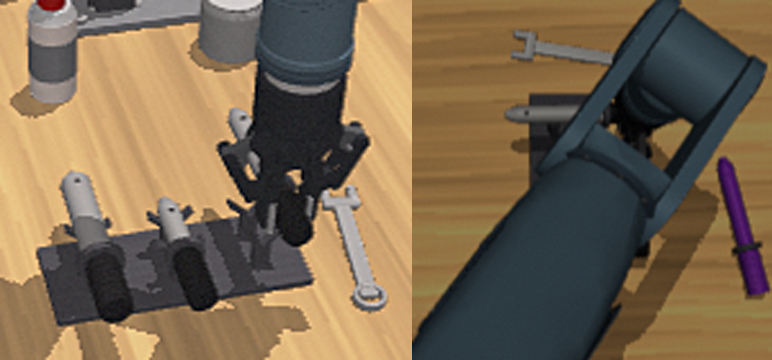

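drive_tool --pt "0 -0.02 -0.003 0.27 0 0 -1" --pt "0 -0.02 -0.003 0 0 0 -1" --pt "0 0 -0.03 0 0 0 -1" --pt "0 0 -0.04 0 0 0 -1" --pt "0 0 -0.04 0 0 0 -1" --pt "0 0 -0.03 0 0 0 -1" --pt "0 0 -0.01 0 0 0 -1" --pt "0 0 0 0 0 0 -1" --pt "0 0 0 0 0 0 -1"

```text
time_s: 13.08
eef_pos: [0.5618, -0.1731, 0.1032]
eef_rot: [-0.492, -0.508, -0.491, 0.509]
wrist_force: [-0.0, -0.8, -5.1]
opening: 0.309
```

```bash
cat > meas.py <<'E'
from h import *
import sys
ex=np.array([.99945,-.0332]);ey=np.array([.0332,.99945]);o=np.array([.5758,.1961])
ob,p,r=cur()
d=p[:2]-o; g=(d@ex,d@ey); print('tcp stand',np.round([*g,p[2]],4), 'az y',np.degrees(np.arctan2(r.as_matrix()[1,1],r.as_matrix()[0,1])).round(2),'tool x',r.as_matrix()[:,0].round(4))
tag=sys.argv[1]
for n in('top','side'):
    c=snap(n,n+tag); cs=[c]+[camera(n) for _ in range(4)]
    c=dict(c); c['depth']=np.median([k['depth'] for k in cs],0); P=pts(c)
    d=P[...,:2]-o; sx=d@ex; sy=d@ey; z=P[...,2]
    m=(sy>g[1]+.035)&(sy<g[1]+.175)&(abs(sx-g[0])<.03)&(z>.085)&(z<.15)&(sy<-.042)
    vs,us=np.nonzero(m)
    if len(vs)<30: print(n,'few');continue
    print(n,len(vs),'tip sy',np.round(sy[m].max(),4))
    # axis fit: cylinder r=11 on shank part
    tip=sy[m].max(); k=m&(sy<tip-.018)&(sy>g[1]+.045)
    from scipy.optimize import least_squares
    f=lambda q:np.hypot(sx[k]-(q[0]+q[1]*(sy[k]-tip)),z[k]-(q[2]+q[3]*(sy[k]-tip)))-.011
    q=least_squares(f,[g[0],0,p[2]+.008,0],loss='soft_l1',f_scale=.002).x
    print('  axis at tip: sx %.1f mm, yaw slope %.4f, z %.1f mm, pitch slope %.4f'%(q[0]*1e3,q[1],q[2]*1e3,q[3]), 'at tcp sx %.1f z %.1f'%tuple(1e3*np.array([q[0]+q[1]*(g[1]-tip),q[2]+q[3]*(g[1]-tip)])))
E
python3 meas.py 9
python3 - <<'E'
from h import *
a=cv2.imread('pics/side9.png')[130:340,260:460];b=cv2.imread('pics/top9.png')[150:310,220:420]
cv2.imwrite('pics/c12.png',np.hstack([cv2.resize(a,(342,360),interpolation=2),cv2.resize(b,(450,360),interpolation=2)]))
E
```

```text
tcp stand [-0.0018 -0.3695  0.1032] az y -1.95 tool x [ 0.e+00 -5.e-04 -1.e+00]
top 221 tip sy -0.2203
  axis at tip: sx -0.9 mm, yaw slope -0.0084, z 107.3 mm, pitch slope -0.0215 at tcp sx 0.3 z 110.5
side 40 tip sy -0.2139
  axis at tip: sx -1.9 mm, yaw slope -0.0114, z 107.4 mm, pitch slope -0.0406 at tcp sx -0.2 z 113.7
```

View pics/c12.png

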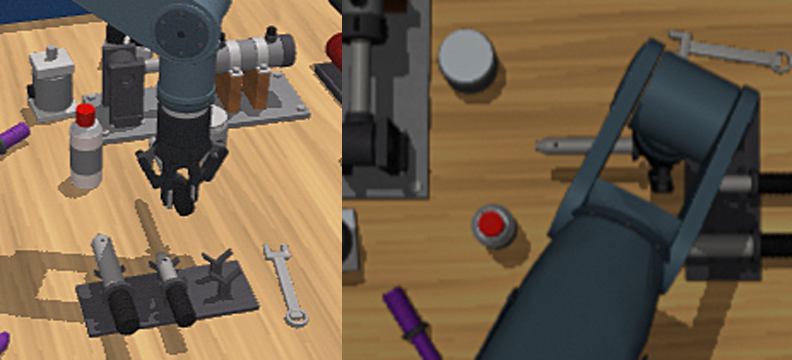

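drive_tool --pt "0.003 0.001 0 0 1.3 0 -1" --pt "0.003 0 0 0 0 0 -1" --pt "0.0005 0 -0.02 0 0 0 -1" --pt "0.001 0 -0.04 0 0 0 -1" --pt "0.001 0 -0.04 0 0 0 -1" --pt "0.001 0 -0.04 0 0 0 -1" --pt "0.0005 0 -0.02 0 0 0 -1" --pt "0 0 0 0 0 0 -1" --pt "0 0 0 0 0 0 -1"

```text
time_s: 14.7
eef_pos: [0.5682, -0.0125, 0.097]
eef_rot: [0.486, 0.514, 0.497, -0.503]
wrist_force: [0.6, 0.4, -4.8]
opening: 0.309
```

```bash
python3 meas.py 10
python3 - <<'E'
from h import *
a=cv2.imread('pics/side10.png')[120:280,280:440];b=cv2.imread('pics/top10.png')[130:270,190:350]
cv2.imwrite('pics/c13.png',np.hstack([cv2.resize(a,(360,360),interpolation=2),cv2.resize(b,(411,360),interpolation=2)]))
E
```

```text
tcp stand [-0.0007 -0.2087  0.097 ] az y -1.9 tool x [ 9.000e-04  2.220e-02 -9.998e-01]
top 184 tip sy -0.0605
  axis at tip: sx 0.9 mm, yaw slope -0.0008, z 104.0 mm, pitch slope -0.0094 at tcp sx 1.1 z 105.4
side few
```

View pics/c13.png

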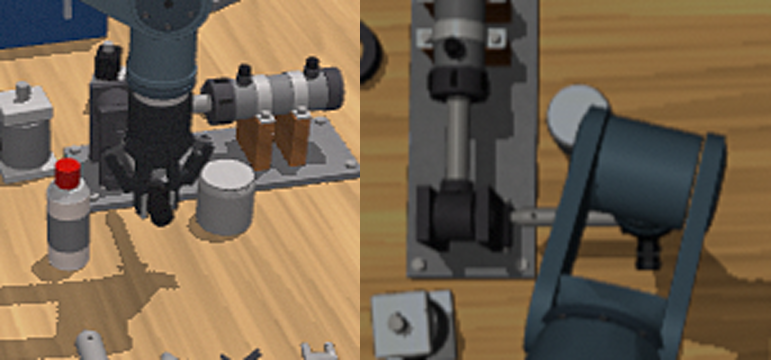

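```bash
python3 - <<'E'
from h import *
ex=np.array([.99945,-.0332]);ey=np.array([.0332,.99945]);o=np.array([.5758,.1961])
c=dict(np.load('top10.npz')); P=pts(c); z=P[...,2]; d=P[...,:2]-o; sx=d@ex; sy=d@ey
g=cv2.cvtColor(c['img'],cv2.COLOR_RGB2GRAY)
st=lambda u,v,h:((ray(c,u,v,h)[:2]-o)@np.c_[ex,ey]*1000).round(1)
m=(z>.08)&(sy<-.042)&(sy>-.15)&(abs(sx)<.03)
vs,us=np.nonzero(m)
for u in sorted(set(us)):
    v=vs[us==u]; print('pin',u,v.min(),v.max(),st(u,(v.min()+v.max())/2,.105))
u0=us.min()
m=(z>.115)&(abs(sy+.032)<.006)&(abs(sx)<.05); vs,us=np.nonzero(m)
for u in sorted(set(us)):
    v=vs[us==u]; print('lug',u,v.min(),v.max(),st(u,(v.min()+v.max())/2,.133),st(u,v.min()-.5,.133),st(u,v.max()+.5,.133))
print(g[198:232,236:244].T.tolist())
u=u0+8; print(u,c['img'][205:228,u].sum(-1).tolist())
E
```

```text
pin 249 212 215 [  0.8 -60.2]
pin 250 212 216 [ -0.6 -63. ]
pin 251 211 216 [  0.8 -65.8]
pin 252 211 216 [  0.8 -68.6]
pin 253 210 217 [  0.8 -71.4]
pin 254 210 217 [  0.8 -74.2]
pin 255 210 217 [  0.8 -77. ]
pin 256 210 217 [  0.9 -79.8]
pin 257 210 217 [  0.9 -82.6]
pin 258 210 217 [  0.9 -85.4]
pin 259 210 217 [  0.9 -88.3]
pin 260 210 217 [  0.9 -91.1]
pin 261 211 217 [ -0.5 -93.9]
pin 262 210 217 [  0.9 -96.7]
pin 263 210 217 [  0.9 -99.5]
pin 264 210 217 [   0.9 -102.3]
pin 265 210 215 [   3.8 -105.1]
pin 266 210 211 [   9.5 -107.8]
pin 278 215 217 [  -5.9 -141.7]
pin 279 212 217 [  -1.7 -144.5]
pin 280 212 217 [  -1.7 -147.3]
lug 235 207 218 [ -0.2 -25.3] [ 16.5 -25.1] [-16.8 -25.6]
lug 236 202 223 [ -0.2 -28.1] [ 30.4 -27.6] [-30.6 -28.6]
lug 237 202 223 [ -0.1 -30.9] [ 30.4 -30.4] [-30.6 -31.3]
lug 238 202 223 [ -0.1 -33.6] [ 30.4 -33.1] [-30.6 -34.1]
lug 239 202 223 [ -0.1 -36.4] [ 30.4 -35.9] [-30.5 -36.8]
lug 240 202 217 [  8.2 -39. ] [ 30.4 -38.7] [-14.  -39.3]
[[49, 49, 48, 48, 47, 45, 44, 45, 45, 45, 44, 45, 45, 46, 44, 43, 44, 45, 46, 45, 45, 46, 45, 47, 48, 33, 27, 
[... 360 characters left out ...]
, 42, 42, 42, 43, 40, 43, 42, 40, 42, 43, 43, 32, 14, 11, 30, 47, 52, 50, 50, 51], [50, 50, 49, 43, 30, 16, 14, 16, 14, 16, 15, 16, 15, 18, 19, 18, 19, 18, 15, 17, 13, 8, 12, 9, 9, 9, 7, 8, 14, 38, 51, 51, 50, 50], [50, 50, 48, 50, 42, 24, 8, 4, 7, 4, 6, 10, 11, 12, 19, 17, 20, 21, 16, 13, 11, 5, 3, 9, 5, 6, 9, 8, 5, 18, 43, 51, 49, 49], [58, 57, 56, 57, 59, 52, 35, 13, 6, 4, 8, 6, 9, 8, 13, 14, 11, 11, 10, 9, 8, 9, 8, 5, 8, 7, 9, 5, 7, 13, 42, 51, 51, 50], [91, 90, 89, 88, 90, 90, 80, 48, 14, 5, 6, 9, 7, 10, 5, 6, 8, 6, 9, 7, 6, 5, 8, 6, 8, 6, 8, 6, 5, 15, 42, 51, 51, 50]]
257 [269, 270, 265, 263, 259, 220, 242, 251, 157, 188, 256, 237, 175, 221, 255, 254, 256, 257, 256, 259, 256, 263, 263]
```

drive_tool --pt "0 -0.0007 0 0 0.4 0 -1" --pt "0.0003 0 -0.01 0 0 0 -1" --pt "0.0003 0 -0.01 0 0 0 -1" --pt "0.0003 0 -0.01 0 0 0 -1" --pt "0.0003 0 -0.01 0 0 0 -1" --pt "0 0 0 0 0 0 -1" --pt "0 0 0 0 0 0 -1"

```text
time_s: 16.08
eef_pos: [0.5687, 0.028, 0.0969]
eef_rot: [0.484, 0.516, 0.499, -0.501]
wrist_force: [-0.4, 0.2, -4.2]
opening: 0.308
```

```bash
python3 meas.py 11; python3 -c "
from h import *
o=ctrl.get_obs();print(o['wrist_force'],o['torque'])"
```

```text
tcp stand [-0.0015 -0.1682  0.0969] az y -1.88 tool x [ 0.001   0.0294 -0.9996]
top 103 tip sy -0.0421
  axis at tip: sx -1.1 mm, yaw slope -0.0146, z 107.0 mm, pitch slope 0.0335 at tcp sx 0.7 z 102.8
side few
[ 1.29334365  0.2377415  -5.30549262] [-3.57902200e-01  4.32182600e-02  1.76102353e-04]
```

drive_tool --pt "0.0003 0 -0.01 0 0 0 -1" --pt "0.0003 0 -0.01 0 0 0 -1" --pt "0 0 0 0 0 0 -1"

```text
time_s: 16.95
eef_pos: [0.5695, 0.0492, 0.097]
eef_rot: [0.485, 0.516, 0.499, -0.5]
wrist_force: [1.4, 0.0, -5.6]
opening: 0.311
```

drive_tool --pt "0.0003 0 -0.01 0 0 0 -1" --pt "0.0003 0 -0.01 0 0 0 -1" --pt "0 0 0 0 0 0 -1"

```text
time_s: 17.32
eef_pos: [0.5701, 0.069, 0.097]
eef_rot: [0.485, 0.516, 0.499, -0.5]
wrist_force: [0.8, 1.3, -4.3]
opening: 0.306
```

drive_tool --pt "0.0003 0 -0.01 0 0 0 -1" --pt "0.0003 0 -0.01 0 0 0 -1" --pt "0 0 0 0 0 0 -1"

```text
time_s: 17.7
eef_pos: [0.5707, 0.0889, 0.0969]
eef_rot: [0.485, 0.516, 0.499, -0.5]
wrist_force: [1.6, 1.4, -5.6]
opening: 0.308
```

```bash
python3 meas.py 12; python3 -c "
from h import *
o=ctrl.get_obs();print(o['wrist_force'],o['torque'])
a=cv2.imread('pics/side12.png')[120:280,280:440];b=cv2.imread('pics/top12.png')[130:270,190:350]
cv2.imwrite('pics/c14.png',np.hstack([cv2.resize(a,(360,360),interpolation=2),cv2.resize(b,(411,360),interpolation=2)]))
"
```

```text
tcp stand [-0.0015 -0.1073  0.0969] az y -1.85 tool x [ 0.0013  0.0299 -0.9996]
top few
side few
[ 0.38619487  0.34944284 -4.30971471] [-0.41099677 -0.0647336  -0.03605061]
```

View pics/c14.png

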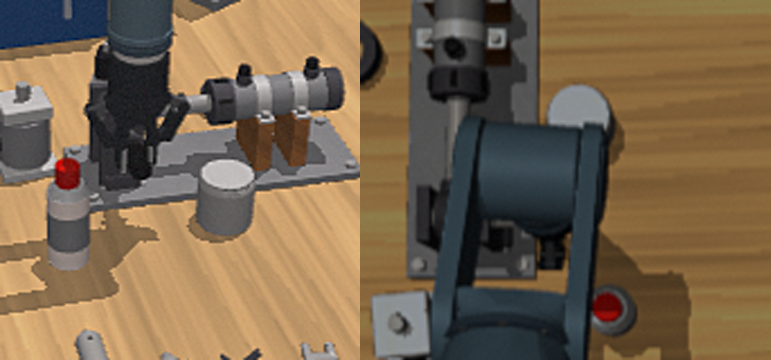

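drive_tool --pt "0.0003 0 -0.01 0 0 0 -1" --pt "0.0003 0 -0.01 0 0 0 -1" --pt "0.0003 0 -0.01 0 0 0 -1" --pt "0 0 0 0 0 0 -1"

```text
time_s: 18.7
eef_pos: [0.5717, 0.1192, 0.0969]
eef_rot: [0.485, 0.515, 0.499, -0.5]
wrist_force: [1.2, 0.2, -5.2]
opening: 0.307
```

drive_tool --pt "0.0001 0 -0.004 0 0 0 -1" --pt "0.0001 0 -0.004 0 0 0 -1" --pt "0 0 0 0 0 0 -1"

```text
time_s: 19.08
eef_pos: [0.5719, 0.1262, 0.0969]
eef_rot: [0.484, 0.516, 0.499, -0.501]
wrist_force: [-0.3, 0.9, -4.8]
opening: 0.309
```

drive_tool --pt "0.0001 0 -0.002 0 0 0 -1" --pt "0 0 0 0 0 0 -1"

```text
time_s: 19.32
eef_pos: [0.5719, 0.1277, 0.0968]
eef_rot: [0.484, 0.516, 0.499, -0.501]
wrist_force: [0.2, -2.3, -5.7]
opening: 0.31
```

drive_tool --pt "0 0 -0.0015 0 0 0 -1" --pt "0 0 0 0 0 0 -1"

```text
time_s: 19.58
eef_pos: [0.5719, 0.1277, 0.0968]
eef_rot: [0.485, 0.515, 0.498, -0.502]
wrist_force: [-1.4, -8.6, -3.8]
opening: 0.306
```

drive_tool --pt "0 0 -0.0015 0 0 0 -1" --pt "0 0 0 0 0 0 -1"

```text
time_s: 19.82
eef_pos: [0.5719, 0.1278, 0.0968]
eef_rot: [0.485, 0.514, 0.498, -0.502]
wrist_force: [-2.3, -13.8, -2.7]
opening: 0.309
```

drive_tool --pt "0 0 0.003 0 0 0 -1" --pt "0 0 0 0 0 0 -1"

```text
time_s: 20.08
eef_pos: [0.572, 0.1276, 0.0968]
eef_rot: [0.484, 0.516, 0.499, -0.501]
wrist_force: [-0.1, -3.4, -4.7]
opening: 0.305
```

drive_tool --pt "0 0 0 0 0 0 0.2" --pt "0 0 0 0 0 0 0.2" --pt "0 0 0 0 0 0 0.2" --pt "0 0 0 0 0 0 0.2" --pt "-0.02 0 0 0 0 0 0.2" --pt "-0.03 0 0 0 0 0 0.2" --pt "-0.04 0 0 0 0 0 0.2" --pt "-0.05 0 0 0 0 0 0.2"

```text
time_s: 21.08
eef_pos: [0.5714, 0.1238, 0.2388]
eef_rot: [0.484, 0.516, 0.499, -0.501]
wrist_force: [0.6, 0.1, 1.1]
opening: 0.6
```

drive_tool --pt "0 0 0.05 0 0 0 0.2" --pt "0 0 0.06 0 0 0 0.2" --pt "0 0 0.06 0 0 0 0.2" --pt "0 0 0.06 0 0 0 0.2" --pt "0 0 0.06 0 0 0 0.2" --pt "0 0 0.05 0 0 0 0.2" --pt "0 0 0 0 0 0 0.2"

```text
time_s: 21.95
eef_pos: [0.5602, -0.2197, 0.2281]
eef_rot: [0.484, 0.517, 0.497, -0.502]
wrist_force: [1.2, 0.2, -0.9]
opening: 0.599
```

```bash
python3 -c "
from h import *
c=snap('side','side13');t=snap('top','top13')
a=c['img'][120:240,270:450,::-1];b=t['img'][130:270,190:350,::-1]
cv2.imwrite('pics/c15.png',np.hstack([cv2.resize(a,(440,293),interpolation=2),cv2.resize(b,(335,293),interpolation=2)]))
"
```

```text
(no output)
```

View pics/c15.png

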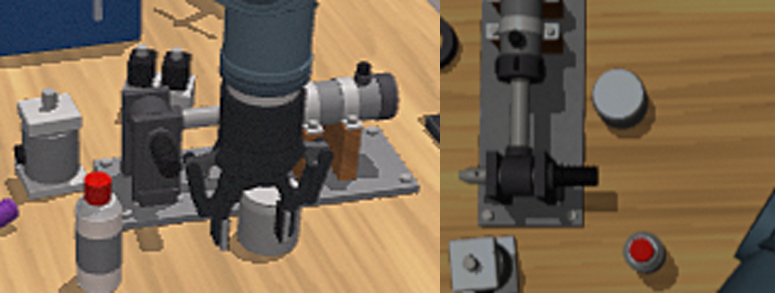

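View pics/top13.png

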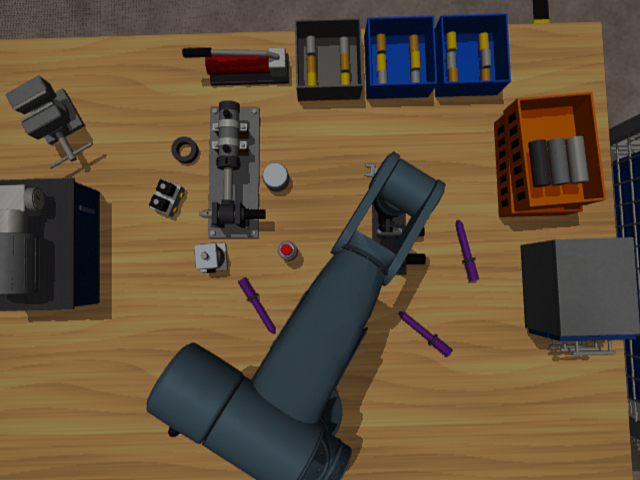

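```bash
python3 -c "
from h import *
ex=np.array([.99945,-.0332]);ey=np.array([.0332,.99945]);o=np.array([.5758,.1961])
c=dict(np.load('top13.npz'));c['depth']=np.median([c['depth']]+[camera('top')['depth'] for _ in range(4)],0);P=pts(c);d=P[...,:2]-o;sx=d@ex;sy=d@ey;z=P[...,2]
m=(abs(sx)<.02)&(abs(sy)<.13)&(z>.08)&(z<.15)
print('ends',sy[m].min()*1e3,sy[m].max()*1e3)
for a in range(-112,96,4):
  k=m&(abs(sy*1e3-a)<2)
  if k.any(): print(a,round(z[k].max()*1e3),round((sx[k].min()+sx[k].max())*500,1),round((sx[k].max()-sx[k].min())*1e3),end=' | ')
for n,(x,y) in dict(can=(.4705,.032),tin=(.689,.063)).items():
  k=(np.hypot(P[...,0]-x,P[...,1]-y)<.05)&(z>.06); print(n,P[k].mean(0).round(4))
cv2.imwrite('pics/c16.png',cv2.resize(c['img'][190:240,190:280,::-1],None,fx=8,fy=8,interpolation=2))
"
```

```text
ends -104.89009378736425 79.60108067779734
-104 121 0.2 25 | -100 120 0.5 25 | -96 121 0.4 25 | -92 120 0.3 25 | -88 120 -0.1 25 | -84 120 0.5 25 | -80 120 0.5 25 | -76 121 0.2 25 | -72 120 0.3 25 | -68 119 0.1 25 | -64 122 0.3 25 | -60 121 -0.0 25 | -56 120 0.5 24 | -52 121 0.1 24 | -48 125 1.7 34 | -44 126 0.1 35 | -40 131 -0.2 37 | -36 139 -0.0 36 | -32 136 -0.3 36 | -28 136 -0.2 36 | -24 137 -0.2 36 | -20 134 -0.5 39 | -16 136 -0.5 39 | -12 134 -0.6 39 | -8 136 0.5 36 | -4 135 -0.5 38 | 0 137 -0.7 38 | 4 136 -0.7 38 | 8 135 -0.7 38 | 12 135 -0.7 38 | 16 136 0.4 36 | 20 135 -1.1 32 | 24 129 -0.6 38 | 28 136 0.7 39 | 32 136 -0.5 36 | 36 137 -0.8 36 | 40 134 4.0 22 | 44 116 0.8 17 | 48 116 -0.1 19 | 52 117 0.2 19 | 56 118 0.1 19 | 60 118 -0.1 19 | 64 116 1.1 17 | 68 117 1.1 17 | 72 114 1.6 17 | 76 113 1.2 11 | 80 111 1.1 6 | can [0.4687 0.0307 0.1224]
tin [0.6883 0.0627 0.0743]
```

View pics/c16.png

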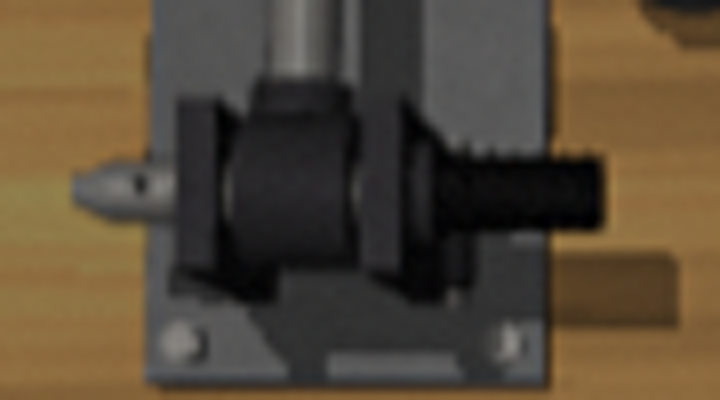

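```bash
python3 -c "
from h import *
print(ctrl.get_obs()['time_s']); print(hand_in())"
```

```text
22.25
the job is handed in; nothing more can be done
None
```

The job is done and handed in at 22.25 s of the 58 s allowed; `hand_in()` gave no verdict. I drew the rod out about 28 mm, took the slim long pin from the rack and pushed it through lug, eye and lug. Once the collar touched the near lug I let go and backed the arm clear.

**Checks that agreed:**
- **Pin home:** the pin stopped moving and the push force rose to about 14 N as the collar met the lug. The last top picture puts the grip end at -104.9 mm (expected -105) and the tip at +79.6 mm (expected +81).
- **Spray can and grease tin:** both measured within about 2 mm of where they stood at the start.

**Checks that were weak or disagreed:**
- **Rod eye:** before the pin went in, the two cameras put the eye between 0.7 mm past the lug holes and 1.7 mm short of them. I left it for the pin's nose to centre, and the pin went in without any notable side force.
- **Pin sideways position:** the arm and the top camera differed by about 1.6 mm. I went by the camera, comparing pin and lug in the same picture.
- **Rack and other bystanders:** I did not measure these at the end. The arm partly hid the rack in the last picture, but I never gripped the other two pins and none of the other things looks moved.

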